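Snap the filter retainer into the strain viewer

ROBOT

A 6-joint arm with a two-finger parallel gripper is mounted at the origin on the work surface. World frame = base frame: x ahead of the robot, y to its left, z up, the work surface at z = 0. Lengths are in m, angles in rad, forces in N, time in s.
With the tool pointing down it reaches from about 0.375 to 0.9 m from the base axis. Payload 3.1 kg.
Tool frame: the origin (TCP) lies midway between the tips of the shut fingers; the grasp point (between the pads) lies 19 mm behind it; y points along the fingers, z is the direction in which the jaws open and shut, and the axes are right-handed (so a half turn about y gives the same grasp; the last joint's range is limited). The gripper opens to 87 mm and grips with 3 to 60 N. Pads are 19 mm wide; open, the fingers measure 117 mm over their backs; the gripper's body (75 mm by 190 mm) begins 51 mm behind the grasp point.
Start: joints at [-1.393, 0.527, 1.433, -0, 1.181, -0.178], TCP at [0.218, -0.586, 0.191] pointing down, gripper open.
Joint ranges: [-3.08, 3.08], [-0.75, 2.2], [0.22, 2.44], [-1.43, 4.57], [0, 2.65], [-2.85, 2.85]. Speed limits (rad/s): [2.79, 2.79, 3.14, 3.14, 3.14, 3.14].

INTERFACE

Orientations are given as a unit quaternion [x, y, z, w].
In Python, from bench import * gives the robot as it stands.
- The arm moves only by the tool carry_out, never from a script. Its argument "targets" is a list of rows, each a list of 2 entries, a list of its own where there are three numbers: the shift along the tool's x, y, z in cm, then the turn, a rotation vector about the tool's x, y, z in rad. In form: [[[x, y, z], [rx, ry, rz]], ...]. A call has 1 to 20 rows; each row is the pose to reach, as a shift and turn from the pose commanded when the call began, along the tool's axes at that moment; what a row does not reach only later rows make up. A row lasts 1/8 s, in which the tool goes at most 62.5 mm and 10.7 degrees, less where a joint would pass 70% of its speed; a pose out of reach is approached as far as the arm can. A call with a gripper value outside its range is refused whole. "jaw" is the closure, from -1 (fully open) to 1 (shut), so that 0 is half open, set as the call begins (left out, the last holds). The fingers move at their own pace and stop on an object; "squeeze" is the grip in N (left out, the last holds). Time passes only in rows, so rows that repeat a pose let the fingers close. It gives the time, the measured TCP pose, the force and the opening at its end, in the units of the state.
- get_obs(): the state, without advancing time (a new reading comes with each control period).
- capture(name): name is "side" or "top" or "wrist"; returns a dict with "pixels" (420x560x3 uint8, blue, green, red), "depth" (420x560 float32, m along the optical axis (not along the pixel's ray), 0 where there is no reading), "K" (3x3 intrinsics, pixels), "camera_from_world" (4x4, takes a point from world to camera coordinates). Camera axes: x right, y down, z forward; pixel columns grow to the right and rows downward; lengths in m; the calibration is good to about 2 mm. A picture is of the moment at which its call begins.
- finish_job(): hands the job in, once; it reports no verdict.
Trained networks look in a picture, given as the dict that the camera call returned (one of the last four; its "shot" number tells which), for a name from the list of things; names that differ only in an ending like _2 or _b are one class to them, and where a whole thing is asked for, a point or a joint stands for the part that bears it (a point fixed in the world has none). Each returns a list of dicts, best first, with "score" (0 to 1); they miss things now and then, are a little off and sometimes report something else, mostly with a low value. They report only what shows in the picture. A call takes as long as a camera call. They do not tell look-alikes from the thing itself.
- regions_of(picture, target): "pixels" (420x560 bool, what is visible of it).
- landmark_of(picture, target): "at" ([x, y, z] in m, in world coordinates, good to about 4 mm: a listed point, or the origin of a listed thing).
The state is a dict: "time_s": time; "joint_pos": joint angles; "qd": joint speeds; "joint_torque": joint torques, N m; "tcp_pos": TCP position; "tcp_rot": TCP orientation; "force": force on the tool from outside, world axes, zero at the start; "wrist_torque": the same for the moment, N m; "grip_width": opening from 0.0 (shut) to 1.0 (fully open).
Only numpy, scipy, OpenCV 4.12 (cv2) and the standard library are available. Lean on these libraries where they do the work, as an engineer would, in place of code of your own. Each camera call takes 0.05 s, during which the arm holds its last target. There are 200 camera calls.

TASK

Refit the window of the glass-strain viewer: lay the large black retainer frame (not the small spare) in the recess on top of the viewer and let go of it. Then take the wooden hand pusher and press straight down with it on one end of the frame and then on the other until both have snapped fully home, never pounding on it and keeping off the window glass, and stand the pusher back upright on the bench. Leave everything else where it is.

Things in the scene. Friction and masses are not known exactly. Their poses are not given: they have to be found in the camera images.
- viewer: bench strain viewer, fixed: grey lamp base 170 mm (its x) by 300 mm (its y), with a recess in its flat top, on screw feet that lift it 0 to 12 mm. Origin at the centre of its underside, 75 mm below its top face, z up. A 16 mm post rises from its top at x +66, y +131 mm and carries, 252 mm above that origin, a round analyser 104 mm across swung out of the way, centred at x +66, y +256 mm
- recess (a point): centre of the mouth of the viewer's recess, level with its top face, axes as the viewer's. The recess is 66 mm wide (x), 163 mm long (y), 22 mm deep to the ledge; both ends have a 3 mm bevel at the mouth. Laid in it, the frame stands on the rollers with its underside 9 to 13 mm below the mouth; fully home its underside is 22 mm below and its top 3.5 mm above the mouth
- catch_a: sprung steel roller in the middle of the recess's +y end wall, 12 mm thick, 36 mm long along x, standing 4.5 mm out of the wall; it gives way outwards. Origin on its axis, 12 mm below the mouth. Some 7 to 14 N straight down on a frame end makes the end pass its roller: resistance rises, gives way suddenly over the last few mm, and the roller then holds the end down on the ledge
- catch_b: the same roller in the -y end wall
- filter: the viewer's window glass, 36 mm (x) by 100 mm (y), in an opening of the ledge with its top 26 mm below the mouth of the recess; origin at the centre of its underside. Fragile: nothing may press on it
- frame: loose black plastic retainer frame, 62 mm wide (its x), 150 mm long (its y; 160 mm over the smooth rounded lips, 5 mm proud, along the foot of both ends), 25.5 mm high, about 0.13 kg, with a window 36 by 100 mm through it; side bars 13 mm, ends 25 mm wide; rounded underneath. Origin at the centre of its underside, z up. The same either way round; can be gripped from above across its 62 mm width
- end_a (a point): middle of the top face of the frame's +y end, 62 mm from the frame's centre and 25.5 mm above its underside: where to press, with never more than 80 N, knocks included
- end_b (a point): the same on the frame's -y end
- pusher: loose wooden hand pusher standing upright, 115 mm tall, about 0.2 kg: square beech grip 22 by 22 mm (sides along its x and y) from 32 mm up to its top, over a round brass foot 34 mm across and 16 mm high with a flat cork face underneath. Origin at the centre of the cork face, z up
- spare_frame: small spare black frame, 48 by 100 mm and 14 mm high, lying on the bench: not to be used or moved. Origin at the centre of its underside
- frit_jar: loose glass jar with a white cap, 62 mm across and 100 mm tall, origin at the centre of its underside; to be left alone
- paperweight: loose amber glass paperweight, 76 mm across, 55 mm high, origin at the centre of its underside; to be left alone
- tweezers: loose steel tweezers, 180 mm long along its x, 30 mm wide and 12 mm high, lying on the bench, origin at the middle of the underside; to be left alone
- paddle: loose wooden paddle, 280 mm long along its x, 75 mm wide, 22 mm high, lying on the bench, origin at the middle of its length, underneath; to be left alone
- brush: loose brush, 170 mm long along its x, lying on the bench; to be left alone
Things that resemble listed ones, but are neither listed nor needed, are in the scene too. Leave any yellow look-alike of the frame alone. Leave any purple look-alike of the pusher alone.

How it is judged:
By the outcome, as a careful person would: the job done as asked, in the order asked, and still so for the second after the job is handed in, with the robot touching nothing.
It also fails if it takes over 59 s, if anything falls off the work surface, if the arm or the gripper's body presses on something with over 40 N, if the wrist force passes 120 N, or if a joint passes its speed limit or range.

## Working session

There is one attempt and no reset: what is moved stays moved. The work goes in short steps, Python scripts to look and compute and a tool call to move; the robot and the scene stay as the last step left them, time stands still between calls to the robot, and variables do not carry over. Pictures are saved under pics/ and viewed, about 8 in all and at most 12, crops included, and the job is handed in when it is done.

Besides the shell and the picture viewer there is one more tool, called after ">>>" by a JSON object that holds its "name" and its "arguments". carry_out: Moves the arm, as the interface text tells. Its arguments: {"type":"object","properties":{"targets":{"type":"array"},"jaw":{"type":"number"},"squeeze":{"type":"number"}},"required":["targets"]}

```bash
mkdir -p pics; ls; cat > h.py <<'E'
from bench import *
import numpy as np, cv2
from scipy.spatial.transform import Rotation as R
def save(p,n,crop=None,s=1):
    im=p["pixels"]
    if crop: im=im[crop[1]:crop[3],crop[0]:crop[2]]
    cv2.imwrite("pics/"+n,cv2.resize(im,None,fx=s,fy=s,interpolation=cv2.INTER_CUBIC))
def world(p):
    d=p["depth"];v,u=np.mgrid[:420,:560];K=p["K"]
    c=np.stack([(u-K[0,2])/K[0,0]*d,(v-K[1,2])/K[1,1]*d,d],-1)
    T=np.linalg.inv(p["camera_from_world"]);w=c@T[:3,:3].T+T[:3,3]
    w[d==0]=np.nan
    return w
def pix(p,x):
    c=p["camera_from_world"]@np.r_[x,1];q=p["K"]@c[:3];return (q[:2]/q[2]).round().astype(int)
def rel(x,rot=None):
    """shift in tool axes (cm) from the current TCP to world x"""
    o=get_obs();r=R.from_quat(o["tcp_rot"])
    return (r.inv().apply(np.array(x)-o["tcp_pos"])*100).round(2)
E
python3 - <<'E'
from h import *
np.set_printoptions(precision=3,suppress=True)
o=get_obs();print(o["time_s"],o["tcp_pos"],o["tcp_rot"],R.from_quat(o["tcp_rot"]).as_matrix(),o["force"])
for n in("top","side"):
    p=capture(n);save(p,n+"0.png",s=1.4)
    for t in["viewer","recess","catch_a","frame","end_a","pusher","spare_frame","frit_jar","paperweight","tweezers","paddle","brush"]:
        print(n,t,[(np.round(l["at"],3).tolist(),round(l["score"],2),pix(p,l["at"]).tolist()) for l in landmark_of(p,t)[:3]])
E
```

```text
pics
0.0 [ 0.218 -0.585  0.19 ] [-0.125  0.697 -0.695  0.125] [[-0.937 -0.     0.348]
 [-0.348  0.002 -0.937]
 [-0.    -1.    -0.002]] [-0.716 -0.648 -0.278]
top viewer [([0.643, 0.065, 0.01], 0.9, [247, 187]), ([0.437, -0.073, -0.002], 0.29, [294, 246])]
top recess [([0.603, 0.023, 0.084], 0.63, [259, 193])]
top catch_a [([0.601, -0.056, 0.07], 0.55, [285, 192])]
top frame [([0.333, -0.217, 0.001], 0.9, [343, 274]), ([0.519, -0.315, 0.004], 0.73, [366, 214])]
top end_a [([0.578, -0.336, 0.029], 0.9, [372, 194]), ([0.39, -0.208, 0.025], 0.87, [339, 256]), ([0.456, -0.296, 0.026], 0.64, [364, 233])]
top pusher [([0.451, -0.146, 0.006], 0.67, [316, 240]), ([0.435, -0.07, -0.003], 0.65, [294, 247])]
top spare_frame [([0.712, -0.276, 0.001], 0.65, [347, 159])]
top frit_jar [([0.434, 0.267, -0.006], 0.94, [189, 257])]
top paperweight [([0.431, -0.458, 0.001], 0.82, [413, 237]), ([0.641, 0.066, 0.009], 0.39, [246, 188])]
top tweezers [([0.452, 0.082, -0.002], 0.72, [246, 246]), ([0.642, 0.066, 0.011], 0.63, [246, 188])]
top paddle []
top brush [([0.598, 0.427, -0.001], 0.72, [137, 211])]
s
[... 157 characters left out ...]
0, 192])]
side frame []
side end_a [([0.457, -0.299, 0.025], 0.68, [355, 183]), ([0.577, -0.338, 0.028], 0.55, [334, 158]), ([0.27, -0.232, 0.026], 0.53, [390, 228])]
side pusher [([0.436, -0.074, 0.0], 0.74, [313, 231]), ([0.454, -0.145, 0.001], 0.74, [323, 215]), ([0.622, -0.498, -0.005], 0.63, [352, 136])]
side spare_frame [([0.71, -0.271, 0.0], 0.56, [292, 154])]
side frit_jar [([0.435, 0.268, 0.001], 0.89, [228, 305])]
side paperweight [([0.456, -0.296, 0.026], 0.67, [355, 184])]
side tweezers [([0.453, 0.082, -0.003], 0.62, [272, 260])]
side paddle [([0.623, -0.496, -0.006], 0.86, [352, 136]), ([0.436, -0.072, 0.0], 0.7, [312, 232])]
side brush [([0.6, 0.432, 0.001], 0.78, [142, 305])]
```

View pics/top0.png

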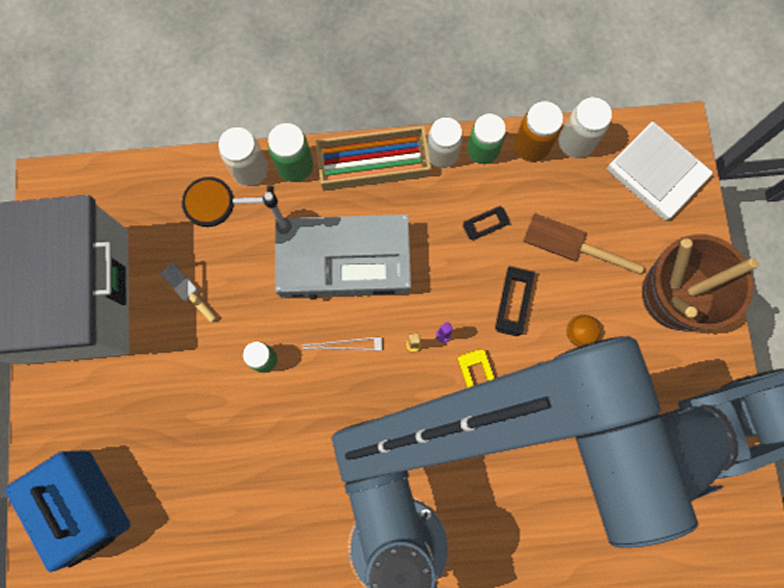

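View pics/side0.png

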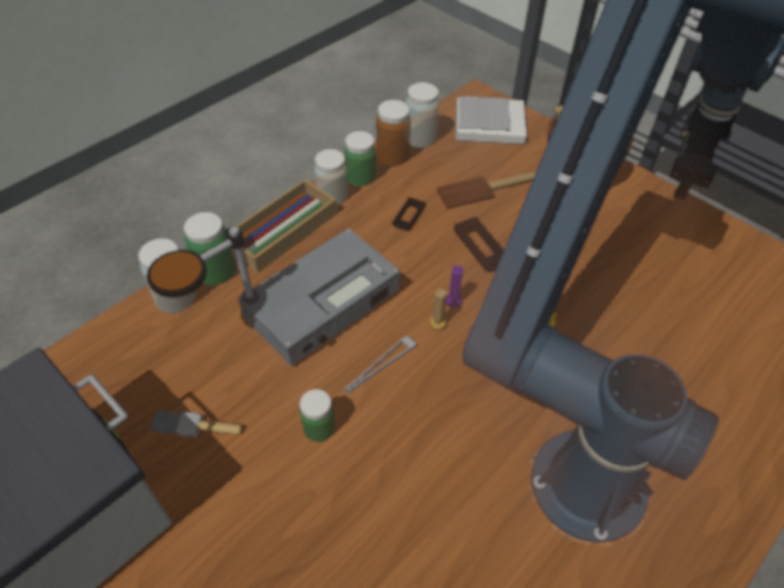

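Top picture (560-px coordinates): beech pusher at (294,247), purple look-alike at (316,240). Large black frame at (366,214), small spare at (347,159), yellow look-alike at (340,262). The viewer recess is around (259,193), with the post towards +y. Next I fit yaws from depth and check the choice in one crop.

```bash
python3 - <<'E'
from h import *
np.set_printoptions(precision=4,suppress=True)
p=capture("top");w=world(p);x,y,z=np.moveaxis(w,-1,0)
hsv=cv2.cvtColor(p["pixels"],cv2.COLOR_BGR2HSV)
print("px/m scale", pix(p,[.5,0,0]),pix(p,[.6,0,0]))
def rect(m,n):
    pts=(w[m][:,:2]*1000).astype(np.float32);r=cv2.minAreaRect(pts);print(n,m.sum(),r,"z med",np.nanmedian(w[m][:,2]))
box=lambda a,b,c,d:(x>a)&(x<b)&(y>c)&(y<d)
top=box(.5,.8,-.15,.27)&(z>.065)&(z<.1)
rect(top,"viewer top")
rect(box(.4,.64,-.4,-.22)&(hsv[...,2]<70)&(z>.012)&(z<.04),"frame")
for t in("filter",):
    for r in regions_of(p,t)[:1]: rect(r["pixels"],t+str(r["score"]))
# post
m=box(.6,.85,.1,.3)&(z>.12)&(z<.2);print("post",m.sum(),np.nanmedian(w[m],0))
m=box(.39,.5,-.12,-.03)&(z>.105)&(z<.125);rect(m,"pusher top");print(w[m].mean(0))
im=p["pixels"]
a=cv2.resize(im[180:270,220:400],None,fx=4,fy=4,interpolation=cv2.INTER_CUBIC);cv2.imwrite("pics/crop1.png",a)
E
```

```text
px/m scale [270 229] [267 199]
viewer top 4165 ((647.896728515625, 69.56206512451172), (300.28619384765625, 173.40235900878906), 86.7880859375) z med 0.08195772429090509
frame 535 ((514.1217651367188, -315.2658996582031), (62.02069091796875, 151.95687866210938), 70.80807495117188) z med 0.025463341998301914
filter0.53 323 ((604.635498046875, 26.906681060791016), (98.56462097167969, 36.50990295410156), 83.88076782226562) z med 0.0563000997622114
post 48 [0.715  0.1929 0.1641]
pusher top 52 ((436.00909423828125, -73.0741958618164), (21.25446319580078, 21.787919998168945), 85.00835418701172) z med 0.11463193732405697
[ 0.4359 -0.072   0.1143]
```

View pics/crop1.png

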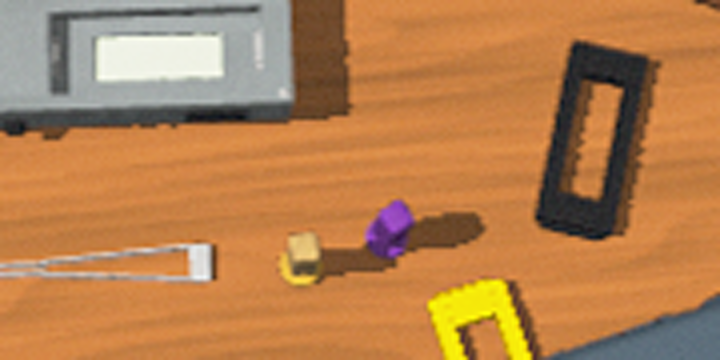

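The crop confirms the choice: large black frame at top-view px (366,214), and the beech pusher at (294,247) with brass foot. Moving above the frame.

>>> {"name": "carry_out", "arguments": {"targets": [[[-5,0,-2],[0,0.17,0]],[[-10,0,-4],[0,0.35,0]],[[-16,0,-6],[0,0.52,0]],[[-22,0,-9],[0,0.69,0]],[[-28,1,-11],[0,0.69,0]],[[-33,2,-13],[0,0.69,0]],[[-37.4,3,-14.8],[0,0.69,0]],[[-37.4,3,-14.8],[0,0.69,0]],[[-37.4,3,-14.8],[0,0.69,0]],[[-37.4,3,-14.8],[0,0.69,0]]], "jaw": -1, "squeeze": 25}}

```text
time_s: 2.65
tcp_pos: [0.516, -0.3182, 0.1618]
tcp_rot: [-0.118, -0.697, 0.697, 0.118]
force: [-0.2, 0.7, 0.5]
grip_width: 1.0
```

```bash
cat >> h.py <<'E'
def state():
    o=get_obs();M=R.from_quat(o["tcp_rot"]).as_matrix()
    print("t",o["time_s"],"tcp",np.round(o["tcp_pos"],4),"z ang",round(np.degrees(np.arctan2(M[1,2],M[0,2])),2),"ydir",M[:,1].round(3),"F",np.round(o["force"],2),"w",round(o["grip_width"],3),"q",np.round(o["joint_pos"],2))
def frect(w,m,n):
    pts=(w[m][:,:2]*1000).astype(np.float32);r=cv2.minAreaRect(pts);print(n,m.sum(),np.round(np.r_[r[0],r[1],r[2]],1),"z med",round(float(np.nanmedian(w[m][:,2])),4))
E
python3 - <<'E'
from h import *
state()
p=capture("wrist");save(p,"w1.png",s=1)
w=world(p);x,y,z=np.moveaxis(w,-1,0)
hsv=cv2.cvtColor(p["pixels"],cv2.COLOR_BGR2HSV)
m=(x>.42)&(x<.62)&(y>-.42)&(y<-.22)&(z>.015)&(z<.04)&(hsv[...,2]<80)
frect(w,m,"frame")
T=np.linalg.inv(p["camera_from_world"]);print(T.round(3))
for t in("frame","end_a"): print(t,[(np.round(l["at"],4).tolist(),round(l["score"],2)) for l in landmark_of(p,t)[:3]])
E
```

```text
t 2.65 tcp [ 0.516  -0.3182  0.1618] z ang -109.25 ydir [ 0.    -0.001 -1.   ] F [-0.21  0.68  0.55] w 1.0 q [-0.74  0.54  1.51 -0.    1.09  1.17]
frame 4152 [ 517.7 -316.5   59.5  147.6   71.6] z med 0.0252
[[-0.329 -0.915 -0.231  0.579]
 [-0.944  0.319  0.081 -0.339]
 [-0.     0.245 -0.97   0.355]
 [ 0.     0.     0.     1.   ]]
frame []
end_a [([0.3869, -0.2057, 0.0196], 0.91), ([0.4567, -0.2979, 0.0276], 0.78), ([0.573, -0.3349, 0.0287], 0.63)]
```

View pics/w1.png

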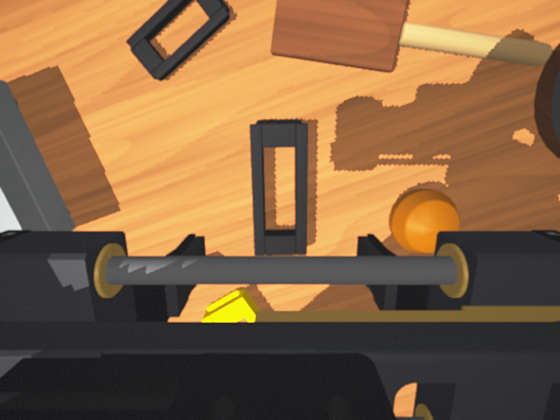

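The wrist view shows the frame centred between the fingers (px 280,185), with the yellow one clear. Descending and gripping.

>>> {"name": "carry_out", "arguments": {"targets": [[[0,5,-0.2],[0,0,0]],[[0,9,-0.2],[0,0,0]],[[0,12,-0.2],[0,0,0]],[[0,13.5,-0.2],[0,0,0]],[[0,14.6,-0.2],[0,0,0]],[[0,14.6,-0.2],[0,0,0]],[[0,14.6,-0.2],[0,0,0]]]}}

```text
time_s: 3.68
tcp_pos: [0.5181, -0.3156, 0.0164]
tcp_rot: [-0.118, -0.697, 0.698, 0.117]
force: [0.7, -0.4, -0.2]
grip_width: 1.0
```

>>> {"name": "carry_out", "arguments": {"targets": [[[0,0,0],[0,0,0]],[[0,0,0],[0,0,0]],[[0,0,0],[0,0,0]],[[0,0,0],[0,0,0]],[[0,0,0],[0,0,0]],[[0,0,0],[0,0,0]]], "jaw": 1, "squeeze": 25}}

```text
time_s: 4.42
tcp_pos: [0.5174, -0.3149, 0.0153]
tcp_rot: [0.118, 0.697, -0.697, -0.118]
force: [-0.1, -0.0, -0.2]
grip_width: 0.403
```

>>> {"name": "carry_out", "arguments": {"targets": [[[0,-1,0],[0,0,0]],[[0,-4,0],[0,0,0]],[[0,-8,0],[0,0,0]],[[0,-13,0],[0,0,0]],[[0,-16,0],[0,0,0]],[[0,-16,0],[0,0,0]]]}}

```text
time_s: 5.18
tcp_pos: [0.5191, -0.3163, 0.179]
tcp_rot: [-0.12, -0.696, 0.699, 0.115]
force: [-0.1, -0.6, -0.2]
grip_width: 0.003
```

```bash
python3 -c "
from h import *
state()"
```

```text
t 5.175 tcp [ 0.5191 -0.3163  0.179 ] z ang -109.14 ydir [ 0.006 -0.005 -1.   ] F [-0.07 -0.58 -0.24] w 0.003 q [-0.73  0.51  1.5   0.    1.12  1.17]
```

The grip missed: the fingers shut fully. Looking.

```bash
python3 - <<'E'
from h import *
p=capture("wrist");save(p,"w2.png",s=1)
w=world(p);x,y,z=np.moveaxis(w,-1,0)
hsv=cv2.cvtColor(p["pixels"],cv2.COLOR_BGR2HSV)
m=(x>.42)&(x<.62)&(y>-.42)&(y<-.22)&(z>.015)&(z<.04)&(hsv[...,2]<80)
frect(w,m,"frame")
E
```

```text
frame 2832 [ 527.6 -319.9   58.9  127.5   71.7] z med 0.0252
```

View pics/w2.png

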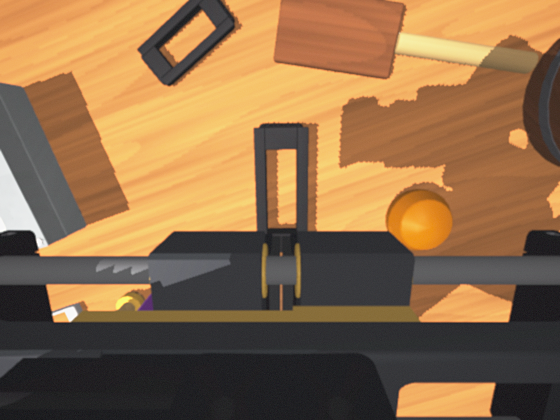

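Frame unmoved: the tips evidently passed over its top, so they must retract when open. I'll set the opening to 62 mm and measure where the tips really are.

>>> {"name": "carry_out", "arguments": {"targets": [[[0,0,0],[0,0,0]],[[0,0,0],[0,0,0]],[[0,0,0],[0,0,0]],[[0,0,0],[0,0,0]],[[0,0,0],[0,0,0]],[[0,0,0],[0,0,0]],[[0,0,0],[0,0,0]],[[0,0,0],[0,0,0]]], "jaw": -0.42}}

```text
time_s: 6.22
tcp_pos: [0.5174, -0.3149, 0.1754]
tcp_rot: [-0.118, -0.697, 0.697, 0.118]
force: [-0.4, -0.4, 0.1]
grip_width: 0.701
```

```bash
python3 - <<'E'
from h import *
state();o=get_obs();r=R.from_quat(o["tcp_rot"])
for n in("wrist","side","top"):
    p=capture(n);w=world(p);t=r.inv().apply((w-o["tcp_pos"]).reshape(-1,3)).reshape(w.shape)*1000
    # points close to finger volume, tool frame mm
    m=(abs(t[...,0])<14)&(abs(t[...,2])<62)&(t[...,1]>-60)&(t[...,1]<25)
    print(n,m.sum())
    for a in range(-60,60,8):
        k=m&(t[...,2]>=a)&(t[...,2]<a+8)
        if k.sum()>3: print(a,k.sum(),np.percentile(t[k][:,1],[5,50,95,100]).round(1))
E
```

```text
t 6.225 tcp [ 0.5174 -0.3149  0.1754] z ang -109.15 ydir [ 0. -0. -1.] F [-0.41 -0.44  0.15] w 0.701 q [-0.73  0.52  1.5   0.    1.12  1.17]
wrist 1033
-44 189 [-59.  -48.9 -33.8 -30.4]
-36 327 [-57.9 -45.  -32.2 -30.1]
28 410 [-58.2 -45.8 -32.4 -30.2]
36 107 [-58.6 -48.7 -33.5 -31.8]
side 0
top 0
```

```bash
python3 - <<'E'
from h import *
o=get_obs();r=R.from_quat(o["tcp_rot"])
p=capture("wrist");w=world(p);t=r.inv().apply((w-o["tcp_pos"]).reshape(-1,3)).reshape(w.shape)*1000
d=p["depth"]
# column scan through a finger: rows
for c in (185,200,355,370):
    for v in range(200,300,6): print(c,v,d[v,c].round(3),t[v,c].round(0),p["pixels"][v,c])
save(p,"w3.png",(120,170,440,330),2.4)
E
```

```text
185 200 0.378 [  17.  175. -121.] [108 192 246]
185 206 0.379 [  24.  175. -122.] [102 181 244]
185 212 0.381 [  32.  175. -122.] [110 197 247]
185 218 0.384 [  40.  176. -123.] [111 200 247]
185 224 0.385 [  48.  175. -123.] [108 196 246]
185 230 0.388 [  56.  176. -124.] [113 201 247]
185 236 0.388 [  64.  174. -124.] [107 188 245]
185 242 0.391 [  72.  175. -125.] [106 187 245]
185 248 0.393 [  81.  175. -126.] [108 196 246]
185 254 0.395 [  89.  175. -127.] [100 173 246]
185 260 0.083 [ -32. -117.  -27.] [100  98  99]
185 266 0.082 [ -31. -117.  -27.] [93 92 92]
185 272 0.082 [ -29. -118.  -27.] [95 94 93]
185 278 0.082 [ -28. -118.  -27.] [96 94 93]
185 284 0.084 [ -25. -117.  -27.] [68 69 68]
185 290 0.112 [ -9. -92. -36.] [38 35 36]
185 296 0.111 [ -7. -93. -36.] [31 30 30]
200 200 0.377 [  16.  175. -102.] [107 190 246]
200 206 0.379 [  24.  175. -102.] [111 194 246]
200 212 0.382 [  32.  176. -103.] [114 203 247]
200 218 0.385 [  40.  177. -104.] [108 192 246]
200 224 0.385 [  48.  175. -104.] [111 199 247]
200 230 0.387 [  56.  175. -105.] [102 183 245]
200 236 0.389 [  64.
[... 1280 characters left out ...]
79 [ 24. 175. 112.] [113 201 247]
370 212 0.382 [ 32. 176. 112.] [106 186 245]
370 218 0.384 [ 40. 176. 113.] [106 191 246]
370 224 0.386 [ 48. 176. 114.] [108 194 246]
370 230 0.388 [ 56. 176. 114.] [104 184 245]
370 236 0.389 [ 64. 175. 114.] [105 184 245]
370 242 0.391 [ 72. 175. 115.] [108 190 246]
370 248 0.393 [ 81. 176. 116.] [101 175 246]
370 254 0.395 [ 89. 175. 116.] [ 64 101 155]
370 260 0.084 [ -32. -115.   24.] [84 82 82]
370 266 0.081 [ -31. -118.   24.] [93 92 91]
370 272 0.082 [ -29. -118.   24.] [95 95 94]
370 278 0.082 [ -28. -118.   24.] [93 92 93]
370 284 0.084 [ -25. -117.   24.] [69 68 69]
370 290 0.12 [ -5. -85.  35.] [36 31 31]
370 296 0.12 [ -3. -86.  35.] [33 31 33]
```

View pics/w3.png

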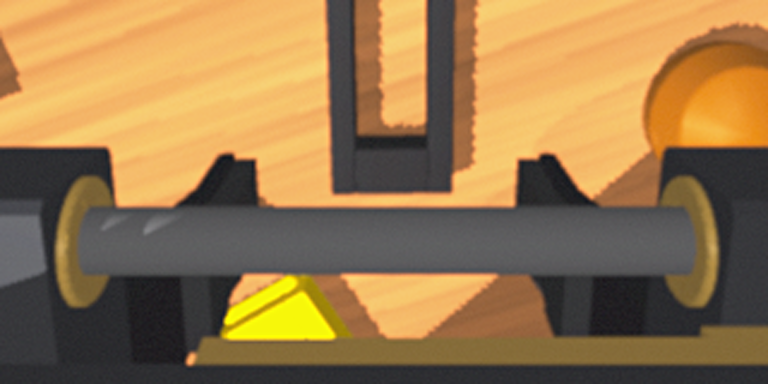

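The visible tips lie about 30 mm behind the reported TCP. I'll check whether that depends on the opening.

>>> {"name": "carry_out", "arguments": {"targets": [[[0,0,0],[0,0,0]],[[0,0,0],[0,0,0]],[[0,0,0],[0,0,0]],[[0,0,0],[0,0,0]],[[0,0,0],[0,0,0]],[[0,0,0],[0,0,0]]], "jaw": 0.5}}

```text
time_s: 7.18
tcp_pos: [0.5174, -0.3149, 0.1754]
tcp_rot: [-0.118, -0.697, 0.697, 0.118]
force: [-0.1, 0.9, -0.3]
grip_width: 0.257
```

```bash
cat >>h.py <<'E'
def tips():
    o=get_obs();r=R.from_quat(o["tcp_rot"])
    p=capture("wrist");w=world(p);t=r.inv().apply((w-o["tcp_pos"]).reshape(-1,3)).reshape(w.shape)*1000
    m=(abs(t[...,0])<25)&(abs(t[...,2])<60)&(t[...,1]>-70)&(t[...,1]<15)
    print("w",round(o["grip_width"],3),m.sum(),"ymax",np.sort(t[m][:,1])[-6:].round(1),"z range",np.percentile(t[m][:,2],[1,99]).round(1),"x",np.percentile(t[m][:,0],[1,50,99]).round(1))
    k=m&(t[...,1]>np.sort(t[m][:,1])[-40]);print(np.c_[np.argwhere(k),t[k].round(0)][::6])
    return p,t
E
python3 -c "
from h import *
tips()"
```

```text
w 0.257 897 ymax [-30.4 -30.4 -30.1 -30.1 -30.1 -29.7] z range [-21.3  19.8] x [-10.8  -9.1   9.3]
[[234. 246. -10. -32. -20.]
 [234. 311. -10. -32.  16.]
 [236. 256.  -9. -30. -15.]
 [236. 302.  -9. -31.  11.]
 [236. 308.  -9. -32.  15.]
 [251. 300.   0. -32.  10.]
 [254. 300.   2. -31.  10.]]
```

>>> {"name": "carry_out", "arguments": {"targets": [[[0,0,0],[0,0,0]],[[0,0,0],[0,0,0]],[[0,0,0],[0,0,0]],[[0,0,0],[0,0,0]],[[0,0,0],[0,0,0]],[[0,0,0],[0,0,0]],[[0,0,0],[0,0,0]],[[0,0,0],[0,0,0]],[[0,0,0],[0,0,0]]], "jaw": -1}}

```text
time_s: 8.35
tcp_pos: [0.5174, -0.3149, 0.1753]
tcp_rot: [0.118, 0.697, -0.697, -0.118]
force: [-0.6, -0.4, 0.7]
grip_width: 0.994
```

```bash
python3 -c "
from h import *
tips()"
```

```text
w 0.994 1356 ymax [-30.8 -30.8 -30.6 -30.6 -30.1 -30.1] z range [-53.1  51.5] x [-10.7  -8.8  10. ]
[[234. 192. -10. -31. -51.]
 [234. 371. -10. -31.  50.]
 [236. 202.  -9. -31. -45.]
 [236. 362.  -9. -31.  46.]
 [246. 205.  -3. -32. -44.]
 [249. 356.  -1. -31.  42.]
 [253. 356.   1. -31.  43.]]
```

At every opening the tips are 31 mm behind the reported TCP. That fits the missed grip, so real tip z = TCP z + 0.031. Descending again in stages, watching the force.

>>> {"name": "carry_out", "arguments": {"targets": [[[0,5,0],[0,0,0]],[[0,10,0],[0,0,0]],[[0,14,0],[0,0,0]],[[0,16,0],[0,0,0]],[[0,17,0],[0,0,0]],[[0,17.3,0],[0,0,0]],[[0,17.6,0],[0,0,0]],[[0,17.6,0],[0,0,0]]]}}

```text
time_s: 9.4
tcp_pos: [0.5178, -0.3153, 0.0001]
tcp_rot: [-0.118, -0.697, 0.698, 0.117]
force: [-0.5, -0.6, -0.9]
grip_width: 1.001
```

>>> {"name": "carry_out", "arguments": {"targets": [[[0,0.2,0],[0,0,0]],[[0,0.4,0],[0,0,0]],[[0,0.6,0],[0,0,0]],[[0,0.6,0],[0,0,0]]]}}

```text
time_s: 9.9
tcp_pos: [0.5173, -0.3148, -0.0069]
tcp_rot: [0.117, 0.697, -0.697, -0.118]
force: [0.3, -0.3, 1.0]
grip_width: 1.0
```

```bash
python3 -c "
from h import *
state();tips()"
```

```text
t 9.9 tcp [ 0.5173 -0.3148 -0.0069] z ang -109.15 ydir [-0.  0. -1.] F [ 0.27 -0.35  1.03] w 1.0 q [-0.73  0.78  1.62  0.    0.75  1.17]
w 1.0 10918 ymax [-4.7 -4.7 -4.7 -4.7 -4.5 -4.4] z range [-58.  58.] x [-24.6  -8.7  23.5]
[[201. 193. -23.  -5. -57.]
 [207. 369. -19.  -5.  56.]
 [216. 283. -13.  -5.   1.]
 [222. 369.  -9.  -5.  57.]
 [233. 211.  -2.  -5. -47.]
 [242. 347.   5.  -5.  43.]
 [251. 277.  11.  -5.  -3.]]
```

No contact with the TCP below the bench level, which confirms the offset. Down 9 mm more, then grip.

>>> {"name": "carry_out", "arguments": {"targets": [[[0,0.3,0],[0,0,0]],[[0,0.6,0],[0,0,0]],[[0,0.9,0],[0,0,0]],[[0,0.9,0],[0,0,0]]]}}

```text
time_s: 10.45
tcp_pos: [0.5172, -0.3147, -0.016]
tcp_rot: [0.117, 0.697, -0.697, -0.118]
force: [-0.6, -0.1, -0.2]
grip_width: 1.0
```

>>> {"name": "carry_out", "arguments": {"targets": [[[0,0,0],[0,0,0]],[[0,0,0],[0,0,0]],[[0,0,0],[0,0,0]],[[0,0,0],[0,0,0]],[[0,0,0],[0,0,0]],[[0,0,0],[0,0,0]]], "jaw": 1, "squeeze": 25}}

```text
time_s: 11.2
tcp_pos: [0.5175, -0.3151, -0.0155]
tcp_rot: [-0.118, -0.697, 0.697, 0.118]
force: [-0.1, -1.2, 0.3]
grip_width: 0.709
```

Gripped at 61.7 mm. Lifting and carrying it over the recess with the turn.

>>> {"name": "carry_out", "arguments": {"targets": [[[0,-1,0],[0,0,0]],[[0,-4,0],[0,0,0]],[[0,-9,0],[0,0,0]],[[0,-14,0],[0,0,0]],[[0,-15,-2],[0,-0.1,0]],[[0.5,-15,-6],[0,-0.28,0]],[[1,-15,-10],[0,-0.46,0]],[[1.5,-15,-14.5],[0,-0.64,0]],[[1.8,-15,-19],[0,-0.82,0]],[[2,-15,-23.5],[0,-1,0]],[[2.4,-15,-28],[0,-1.18,0]],[[2.7,-15,-32],[0,-1.36,0]],[[3,-15,-34],[0,-1.54,0]],[[3,-15,-35],[0,-1.72,0]],[[3,-15,-35],[0,-1.85,0]],[[3,-15,-35],[0,-1.85,0]],[[3,-15,-35],[0,-1.85,0]]]}}

```text
time_s: 13.32
tcp_pos: [0.6036, 0.0255, 0.1345]
tcp_rot: [-0.486, 0.514, -0.514, 0.486]
force: [-0.1, -0.5, -0.9]
grip_width: 0.706
```

```bash
python3 - <<'E'
from h import *
state()
p=capture("wrist");save(p,"w4.png")
w=world(p);x,y,z=np.moveaxis(w,-1,0)
np.save("w4.npy",w)
for t in("recess","catch_a","frame","end_a","viewer"): print(t,[(np.round(l["at"],4).tolist(),round(l["score"],2),pix(p,l["at"]).tolist()) for l in landmark_of(p,t)[:3]])
E
```

```text
t 13.325 tcp [0.6036 0.0255 0.1345] z ang -3.27 ydir [-0.  0. -1.] F [-0.1  -0.47 -0.93] w 0.706 q [-0.14  0.57  1.54  0.    1.03 -0.09]
recess [([0.6064, 0.0249, 0.0803], 0.75, [284, 214])]
catch_a [([0.6003, -0.057, 0.0677], 0.61, [282, 293])]
frame []
end_a [([0.6018, 0.0894, 0.1785], 0.95, [270, 140])]
viewer []
```

View pics/w4.png

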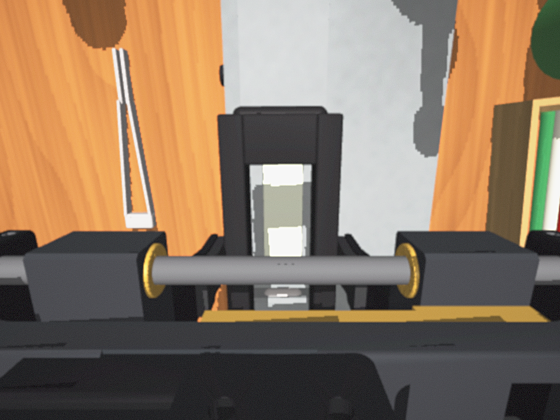

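The held frame hides the recess in this view (frame at px 220–340 × 105–310). I'll step aside once to measure the recess from close by.

>>> {"name": "carry_out", "arguments": {"targets": [[[4,0,-4],[0,0,0]],[[8,0,-8],[0,0,0]],[[9,0,-9],[0,0,0]],[[9,0,-9],[0,0,0]]]}}

```text
time_s: 14.12
tcp_pos: [0.5093, -0.06, 0.1347]
tcp_rot: [0.485, -0.514, 0.514, -0.486]
force: [0.1, -0.1, -1.6]
grip_width: 0.709
```

```bash
python3 - <<'E'
from h import *
state()
o=get_obs();r=R.from_quat(o["tcp_rot"])
p=capture("wrist");save(p,"w5.png")
w=world(p);x,y,z=np.moveaxis(w,-1,0);np.save("w5.npy",w)
for t in("recess","catch_a","frame","end_a"): print(t,[(np.round(l["at"],4).tolist(),round(l["score"],2),pix(p,l["at"]).tolist()) for l in landmark_of(p,t)[:3]])
# held frame top in world
m=(abs(z-.1755)<.012)&(abs(x-o["tcp_pos"][0])<.05)&(y>o["tcp_pos"][1])&(y<o["tcp_pos"][1]+.12)
frect(w,m,"held top")
g=(x>.5)&(x<.75)&(y>-.12)&(y<.2)
print("top z",np.nanmedian(z[g&(z>.07)&(z<.1)]))
# recess region: points below the top inside the box
rr=g&(z<.078)&(z>.045)&(x>.56)&(x<.65)&(y>-.07)&(y<.12); frect(w,rr,"recess")
yaw=-np.radians(3.2); V=(w[...,:2]-[.604,.025])@np.array([[np.cos(yaw),-np.sin(yaw)],[np.sin(yaw),np.cos(yaw)]])*1000
# profiles in viewer axes
for lab,ax,ot in(("x",0,1),("y",1,0)):
    k=g&(abs(V[...,ot])<(55 if ax==0 else 14))
    for a in range(-100,101,2):
        kk=k&(abs(V[...,ax]-a)<1)
        if kk.sum()>5 and (30<=abs(a)<=38 if ax==0 else 72<=abs(a)<=90): print(lab,a,kk.sum(),np.percentile(z[kk],[10,50,90]).round(3))
# yaw from side edges of viewer top
k=g&(z>.076)&(z<.088);frect(w,k,"vtop")
E
```

```text
t 14.125 tcp [ 0.5093 -0.06    0.1347] z ang -3.28 ydir [ 0.001  0.    -1.   ] F [ 0.1  -0.08 -1.63] w 0.709 q [-0.34  0.46  1.77  0.    0.91 -0.28]
recess [([0.6082, 0.0239, 0.0826], 0.61, [403, 103])]
catch_a [([0.6014, -0.0581, 0.072], 0.79, [386, 203])]
frame []
end_a [([0.5098, 0.0024, 0.1755], 0.67, [275, 143])]
held top 11800 [510.5 -22.1  77.1  79.8  87.3] z med 0.1755
top z 0.08211075755204714
recess 17372 [599.4  26.5 163.4  79.4  86.8] z med 0.0598
x -38 665 [0.081 0.083 0.259]
x -36 673 [0.081 0.083 0.259]
x -34 673 [0.081 0.083 0.259]
x -32 440 [0.082 0.248 0.259]
x -30 291 [0.245 0.256 0.26 ]
x 30 324 [0.059 0.06  0.061]
x 32 341 [0.059 0.06  0.061]
x 34 2243 [0.061 0.072 0.082]
x 36 387 [0.081 0.082 0.083]
x 38 391 [0.081 0.082 0.083]
y -90 78 [0.081 0.082 0.083]
y -88 76 [0.082 0.082 0.083]
y -86 70 [0.081 0.082 0.083]
y -84 79 [0.081 0.082 0.083]
y -82 95 [0.08  0.081 0.083]
y -80 120 [0.075 0.077 0.08 ]
y -78 117 [0.06  0.074 0.076]
y -76 250 [0.06  0.074 0.25 ]
y -74 265 [0.06  0.247 0.252]
y -72 254 [0.06  0.247 0.252]
y 72 110 [0.059 0.06  0.061]
y 74 90 [0.059 0.06  0.061]
y 76 108 [0.059 0.06  0.061]
y 78 37 [0.059 0.06  0.061]
vtop 32093 [644.1   6.4 175.3 171.   86.9] z med 0.0821
```

View pics/w5.png

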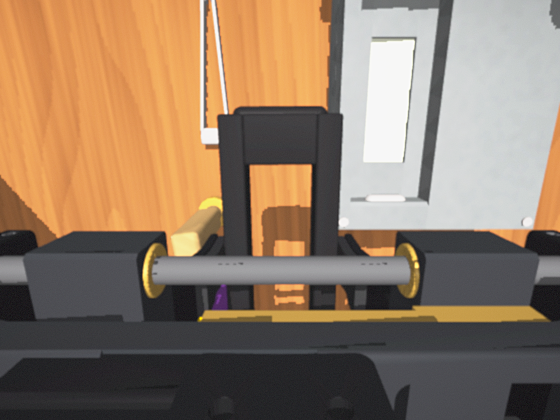

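```bash
python3 - <<'E'
from h import *
w=np.load("w5.npy");z=w[...,2]
yaw=-np.radians(3.2); V=(w[...,:2]-[.604,.025])@np.array([[np.cos(yaw),-np.sin(yaw)],[np.sin(yaw),np.cos(yaw)]])*1000
X,Y=V[...,0],V[...,1]
k=(abs(X-34)<4)&(abs(Y)<70)&(z>.064)&(z<.078);print("wall +x",np.percentile(X[k],[10,50,90]),"slope",np.polyfit(Y[k],X[k],1))
k=(abs(X)<30)&(abs(Y)<110)&(z<.0795)&(z>.05);print("low Y range",np.percentile(Y[k],[0,.2,1,99,99.8,100]))
for a in(-30,-25,-22,22,25,28):
    for b in(-1,1):
        k=(abs(X-a)<2)&(Y*b>60)&(Y*b<100)&(z<.0805)&(z>.05); print(a,b,k.sum(),np.sort(b*Y[k])[-5:].round(1) if k.sum() else "", (np.sort(b*Y[(abs(X-a)<2)&(Y*b>60)&(Y*b<100)&(z>.0815)&(z<.09)])[:5]).round(1))
k=(abs(X)<35)&(abs(Y)<60)&(z<.058)&(z>.05)
print("glass",np.percentile(X[k],[1,99]),np.percentile(Y[k],[1,99]),np.median(z[k]))
E
```

```text
wall +x [33.41688357 33.90085377 34.37258804] slope [3.29923784e-04 3.38928470e+01]
low Y range [-81.97518497 -80.42451139 -80.06959074  76.38455433  77.39962033
  77.8481673 ]
-30 -1 16 [81.  81.6 81.9 89.5 90.4] [82.2 82.7 82.9 83.  83. ]
-30 1 1 [68.] []
-25 -1 124 [81.2 81.3 81.6 81.7 97.5] [81.2 82.2 82.8 82.9 82.9]
-25 1 120 [77.1 77.1 77.2 77.4 77.5] []
-22 -1 126 [81.3 81.8 82.5 86.9 99.4] [82.9 82.9 82.9 83.  83.1]
-22 1 130 [77.2 77.4 77.5 77.5 77.6] []
22 -1 124 [81.  81.7 81.7 81.8 90.5] [81.4 82.2 83.1 83.1 83.8]
22 1 120 [76.8 77.1 77.4 77.5 77.7] []
25 -1 127 [81.1 81.7 81.7 82.6 90.5] [82.2 83.  83.  83.  83.1]
25 1 129 [77.2 77.4 77.4 77.5 77.7] []
28 -1 124 [80.9 81.1 81.7 81.7 81.8] [81.4 82.2 82.2 82.3 82.3]
28 1 130 [77.4 77.4 77.4 77.6 77.8] []
glass [-15.64908517  19.11955739] [-47.75327237  51.05660643] 0.056138495537955635
```

```bash
python3 - <<'E'
from h import *
w=np.load("w5.npy");o=get_obs();state();r=R.from_quat(o["tcp_rot"])
t=r.inv().apply((w-o["tcp_pos"]).reshape(-1,3)).reshape(w.shape)*1000
z=w[...,2]
k=(abs(z-.1755)<.003)&(abs(t[...,2])<45)&(t[...,0]<-45)&(t[...,0]>-100)
print("far end x(tool)",np.percentile(t[k][:,0],[0.1,1,5]),"sides z",np.percentile(t[k][:,2],[.5,2,98,99.5]))
f=k&(t[...,0]<-50);print("slope side yaw");
for zz in(-1,1):
    xs=[];zs=[]
    for a in range(-74,-48,2):
        q=k&(abs(t[...,0]-a)<1)
        if q.sum()>20: xs.append(a);zs.append(np.percentile(zz*t[q][:,2],98)*zz)
    print(zz,np.polyfit(xs,zs,1),np.mean(zs))
print("z along",[np.median(z[k&(abs(t[...,0]-a)<2)]).round(4) for a in(-72,-65,-58,-52)])
print("to hover", rel([.6052,.0266,o["tcp_pos"][2]]))
E
```

```text
t 14.375 tcp [ 0.5103 -0.0588  0.1344] z ang -3.08 ydir [ 0.001 -0.    -1.   ] F [ 0.38 -0.13 -0.05] w 0.71 q [-0.33  0.46  1.77  0.    0.91 -0.28]
far end x(tool) [-74.9589491  -74.81509086 -73.82087364] sides z [-32.07758068 -31.13566809  27.93614499  28.86558182]
slope side yaw
-1 [-1.11161226e-02 -3.17319164e+01] -31.042716845228234
1 [1.32006224e-02 2.86241598e+01] 27.80572122647665
z along [np.float64(0.1755), np.float64(0.1755), np.float64(0.1756), np.float64(0.1754)]
to hover [-9.03  0.01  9.02]
```

Recess centre is (0.6052, 0.0266), yaw −3.2°, mouth at z 0.082. The frame sits about 1.5 mm off the tool centre along z. Moving over the recess and down to just above its mouth.

>>> {"name": "carry_out", "arguments": {"targets": [[[-4,0,4],[0,0,0]],[[-8,0,8],[0,0,0]],[[-9.05,0,9.15],[0,0,0]],[[-9.05,0,9.15],[0,0,0]],[[-9.05,3,9.15],[0,0,0]],[[-9.05,5,9.15],[0,0,0]],[[-9.05,6,9.15],[0,0,0]],[[-9.05,6.4,9.15],[0,0,0]],[[-9.05,6.4,9.15],[0,0,0]]]}}

```text
time_s: 15.5
tcp_pos: [0.6055, 0.0256, 0.0707]
tcp_rot: [0.486, -0.514, 0.514, -0.486]
force: [-0.6, -0.4, -2.1]
grip_width: 0.709
```

```bash
python3 - <<'E'
from h import *
state()
p=capture("side");u=pix(p,[.605,.0266,.09]);print(u)
save(p,"s1.png",(u[0]-70,u[1]-60,u[0]+70,u[1]+60),5)
p=capture("wrist");w=world(p);np.save("w6.npy",w);z=w[...,2];cv2.imwrite("pics/w6raw.png",p["pixels"])
yaw=-np.radians(3.2); V=(w[...,:2]-[.6052,.0266])@np.array([[np.cos(yaw),-np.sin(yaw)],[np.sin(yaw),np.cos(yaw)]])*1000
X,Y=V[...,0],V[...,1]
tz=.084+.0255
k=(abs(z-tz)<.004)&(abs(X)<45)&(Y>40)&(Y<100);print(k.sum(),"frame X",np.percentile(X[k],[.5,2,98,99.5]),"Y end",np.percentile(Y[k],[95,99,99.9]),np.median(z[k]))
k=(abs(X)<24)&(z>.0815)&(z<.09)&(Y>78)&(Y<110);print("mouth +y edge",np.percentile(Y[k],[.2,1,5]) if k.sum() else 0)
E
```

```text
t 15.5 tcp [0.6055 0.0256 0.0707] z ang -3.18 ydir [ 0. -0. -1.] F [-0.58 -0.35 -2.14] w 0.709 q [-0.14  0.66  1.58 -0.    0.9  -0.09]
[249 200]
7409 frame X [-30.90429999 -30.02300008  29.32651596  30.18307866] Y end [74.16854455 75.19552008 75.27496334] 0.11175428006951488
mouth +y edge [82.84869842 83.41088351 84.86496152]
```

View pics/w6raw.png

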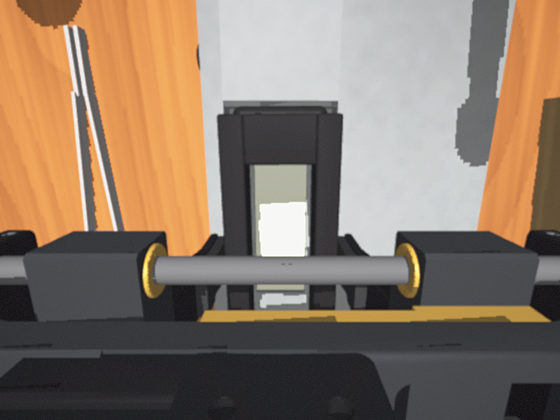

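The frame is centred to about 0.5 mm over the mouth. Lowering gently.

>>> {"name": "carry_out", "arguments": {"targets": [[[0,0.3,0],[0,0,0]],[[0,0.6,0],[0,0,0]],[[0,0.9,0],[0,0,0]],[[0,1.1,0],[0,0,0]],[[0,1.2,0],[0,0,0]],[[0,1.2,0],[0,0,0]]]}}

```text
time_s: 16.35
tcp_pos: [0.6054, 0.026, 0.0582]
tcp_rot: [-0.486, 0.514, -0.514, 0.486]
force: [-0.7, 0.9, -1.3]
grip_width: 0.711
```

>>> {"name": "carry_out", "arguments": {"targets": [[[0,0.1,0],[0,0,0]],[[0,0.2,0],[0,0,0]],[[0,0.2,0],[0,0,0]]]}}

```text
time_s: 16.73
tcp_pos: [0.6056, 0.0257, 0.0565]
tcp_rot: [0.486, -0.513, 0.514, -0.486]
force: [-0.7, -1.2, -0.4]
grip_width: 0.709
```

>>> {"name": "carry_out", "arguments": {"targets": [[[0,0.1,0],[0,0,0]],[[0,0.15,0],[0,0,0]],[[0,0.15,0],[0,0,0]]]}}

```text
time_s: 17.1
tcp_pos: [0.6059, 0.0257, 0.0558]
tcp_rot: [0.486, -0.513, 0.514, -0.486]
force: [-0.9, -1.9, 5.5]
grip_width: 0.707
```

>>> {"name": "carry_out", "arguments": {"targets": [[[0,0.1,0],[0,0,0]],[[0,0.1,0],[0,0,0]]]}}

```text
time_s: 17.35
tcp_pos: [0.6064, 0.0259, 0.0555]
tcp_rot: [0.485, -0.513, 0.514, -0.487]
force: [-1.1, -0.6, 8.9]
grip_width: 0.708
```

Resting on the rollers (contact 9 N, underside about 11 mm below the mouth). Relieving the load, releasing and rising.

>>> {"name": "carry_out", "arguments": {"targets": [[[0,-0.1,0],[0,0,0]],[[0,-0.1,0],[0,0,0]],[[0,-0.1,0],[0,0,0]],[[0,-0.1,0],[0,0,0]],[[0,-0.1,0],[0,0,0]]], "jaw": -1}}

```text
time_s: 17.98
tcp_pos: [0.6053, 0.026, 0.0546]
tcp_rot: [-0.486, 0.514, -0.513, 0.486]
force: [-0.5, -0.4, 0.3]
grip_width: 0.999
```

>>> {"name": "carry_out", "arguments": {"targets": [[[0,-1,0],[0,0,0]],[[0,-4,0],[0,0,0]],[[0,-8,0],[0,0,0]],[[0,-11,0],[0,0,0]],[[0,-11,0],[0,0,0]]]}}

```text
time_s: 18.6
tcp_pos: [0.6077, 0.0257, 0.1683]
tcp_rot: [0.484, -0.512, 0.516, -0.488]
force: [-0.0, 0.0, -1.2]
grip_width: 1.003
```

```bash
cat >>h.py <<'E'
def fr(n):
    p=capture("wrist");w=world(p);z=w[...,2];cv2.imwrite("pics/"+n,p["pixels"])
    yaw=-np.radians(3.2); V=(w[...,:2]-[.6052,.0266])@np.array([[np.cos(yaw),-np.sin(yaw)],[np.sin(yaw),np.cos(yaw)]])*1000
    X,Y=V[...,0],V[...,1]
    hsv=cv2.cvtColor(p["pixels"],cv2.COLOR_BGR2HSV)[...,2]<90
    for a in(-70,-62,-54,-30,0,30,54,62,70):
        k=(abs(Y-a)<4)&(abs(abs(X)-(10 if abs(a)>50 else 25))<9)&hsv&(z>.078)&(z<.115)
        if k.sum()>10: print("frame top at y",a,k.sum(),((np.median(z[k])-.0821)*1000).round(1),"mm over mouth; Xc",np.percentile(X[(abs(Y-a)<4)&hsv&(abs(X)<40)&(z>.084)&(z<.11)],[2,98]).round(1) if a else "")
    return p,w
E
python3 - <<'E'
from h import *
state();fr("w7.png")
p=capture("top");
for n in("pusher",): print([(np.round(l["at"],4).tolist(),round(l["score"],2)) for l in landmark_of(p,n)[:3]])
E
```

```text
t 18.6 tcp [0.6077 0.0257 0.1683] z ang -3.15 ydir [ 0.007 -0.001 -1.   ] F [-0.03  0.   -1.21] w 1.003 q [-0.14  0.53  1.51  0.    1.1  -0.09]
frame top at y -30 225 13.6 mm over mouth; Xc [-29.5  30.3]
frame top at y 0 251 14.3 mm over mouth; Xc 
frame top at y 30 273 14.9 mm over mouth; Xc [-29.6  30.4]
frame top at y 54 342 15.7 mm over mouth; Xc [-28.8  29.8]
frame top at y 62 413 15.8 mm over mouth; Xc [-29.3  29.4]
frame top at y 70 390 16.0 mm over mouth; Xc [-29.1  29.2]
[([0.4336, -0.0711, -0.0003], 0.56), ([0.4512, -0.1448, 0.0035], 0.49)]
```

The frame is laid on both rollers (ends 13–16 mm proud, centred). Moving above the beech pusher.

>>> {"name": "carry_out", "arguments": {"targets": [[[3,0,-5],[0,0,0]],[[6,0,-10],[0,0,0]],[[10,0,-15],[0,0,0]],[[10.8,0,-16.4],[0,0,0]],[[10.8,0,-16.4],[0,0,0]],[[10.8,0,-16.4],[0,0,0]]]}}

```text
time_s: 19.5
tcp_pos: [0.4374, -0.0728, 0.1648]
tcp_rot: [0.486, -0.513, 0.514, -0.487]
force: [0.6, 0.3, 0.2]
grip_width: 1.003
```

```bash
python3 - <<'E'
from h import *
state();o=get_obs()
p=capture("wrist");cv2.imwrite("pics/w8.png",p["pixels"]);w=world(p);x,y,z=np.moveaxis(w,-1,0)
frect(w,(z>.112)&(z<.118)&(abs(x-.436)<.04)&(abs(y+.072)<.035),"pusher top")
frect(w,(z>.112)&(z<.118)&(abs(x-.451)<.04)&(abs(y+.146)<.035),"purple top") if ((z>.112)&(z<.118)&(abs(x-.451)<.04)&(abs(y+.146)<.035)).sum()>5 else print("no purple")
print("rel",rel([.436,-.0725,.054]))
E
```

```text
t 19.5 tcp [ 0.4374 -0.0728  0.1648] z ang -3.13 ydir [ 0.001 -0.    -1.   ] F [0.63 0.34 0.15] w 1.003 q [-0.42  0.33  1.9   0.    0.91 -0.36]
pusher top 573 [435.4 -72.5  21.4  21.2   3.4] z med 0.1144
purple top 354 [ 452.3 -143.5   21.3   19.4   27.8] z med 0.1145
rel [-1.000e-02  1.108e+01 -1.600e-01]
```

View pics/w8.png

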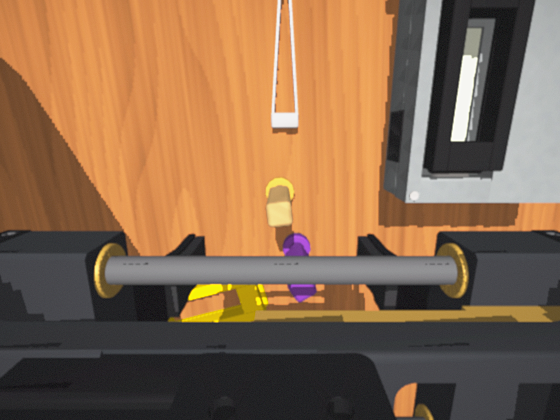

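The wrist view shows the beech pusher at px (279,205) centred between the fingers, the purple one clear behind it, and the frame lying in the recess. Descending.

>>> {"name": "carry_out", "arguments": {"targets": [[[0,3,-0.2],[0,-0.11,0]],[[0,6,-0.2],[0,-0.11,0]],[[0,9,-0.2],[0,-0.11,0]],[[0,11.1,-0.2],[0,-0.11,0]],[[0,11.1,-0.2],[0,-0.11,0]],[[0,11.1,-0.2],[0,-0.11,0]]]}}

```text
time_s: 20.3
tcp_pos: [0.4348, -0.0726, 0.0541]
tcp_rot: [-0.514, 0.485, -0.486, 0.514]
force: [-0.4, -0.7, 0.6]
grip_width: 1.002
```

>>> {"name": "carry_out", "arguments": {"targets": [[[0,0,0],[0,0,0]],[[0,0,0],[0,0,0]],[[0,0,0],[0,0,0]],[[0,0,0],[0,0,0]],[[0,0,0],[0,0,0]],[[0,0,0],[0,0,0]],[[0,0,0],[0,0,0]],[[0,0,0],[0,0,0]],[[0,0,0],[0,0,0]]], "jaw": 1, "squeeze": 55}}

```text
time_s: 21.42
tcp_pos: [0.4338, -0.0728, 0.0538]
tcp_rot: [-0.514, 0.486, -0.486, 0.514]
force: [0.7, 0.5, -2.1]
grip_width: 0.248
```

Held (21.6 mm). Lifting clear and moving over end_b.

>>> {"name": "carry_out", "arguments": {"targets": [[[0,-1,0],[0,0,0]],[[0,-4,0],[0,0,0]],[[0,-8,0],[0,0,0]],[[0,-12,0],[0,0,0]],[[0,-14,2],[0,0,0]],[[-1,-14,7],[0,0,0]],[[-2,-14,12],[0,0,0]],[[-2.7,-14,16],[0,0,0]],[[-2.7,-14,16.9],[0,0,0]],[[-2.7,-14,16.9],[0,0,0]],[[-2.7,-14,16.9],[0,0,0]]]}}

```text
time_s: 22.8
tcp_pos: [0.599, -0.0365, 0.1936]
tcp_rot: [0.514, -0.487, 0.485, -0.513]
force: [-0.7, 0.9, -2.4]
grip_width: 0.247
```

```bash
python3 - <<'E'
from h import *
state();p,w=fr("w9.png")
u=p["pixels"];p2=capture("side");q=pix(p2,[.6,-.035,.12]);x0,y0=max(q[0]-50,0),max(q[1]-50,0)
a=cv2.resize(p2["pixels"][y0:y0+100,x0:x0+100],(420,420),interpolation=cv2.INTER_CUBIC)
cv2.imwrite("pics/m9.png",cv2.resize(np.hstack([u,a]),(800,343)))
o=get_obs();r=R.from_quat(o["tcp_rot"]);t=r.inv().apply((w-o["tcp_pos"]).reshape(-1,3)).reshape(w.shape)*1000
h=cv2.cvtColor(u,cv2.COLOR_BGR2HSV)
k=(abs(t[...,0])<30)&(abs(t[...,2])<30)&(t[...,1]>30)&(t[...,1]<60)&(w[...,2]>.125);print("foot",k.sum(),np.percentile(t[k],[1,50,99],axis=0).round(1) if k.sum() else "")
E
```

```text
t 22.8 tcp [ 0.599  -0.0365  0.1936] z ang 3.13 ydir [-0.003  0.    -1.   ] F [-0.7   0.91 -2.4 ] w 0.247 q [-0.25  0.49  1.49 -0.    1.16 -0.3 ]
frame top at y -62 74 13.0 mm over mouth; Xc [-28.6  30.6]
frame top at y -54 264 13.2 mm over mouth; Xc [-28.2  30.2]
frame top at y -30 229 13.5 mm over mouth; Xc [-29.6  30.5]
frame top at y 0 250 14.4 mm over mouth; Xc 
frame top at y 30 277 15.1 mm over mouth; Xc [-29.6  30.3]
frame top at y 54 472 15.4 mm over mouth; Xc [-29.1  29.5]
frame top at y 62 398 15.9 mm over mouth; Xc [-29.2  29.4]
frame top at y 70 413 16.1 mm over mouth; Xc [-29.3  29.1]
foot 641 [[-16.8  31.5 -15.7]
 [ -9.4  38.4   0.3]
 [  6.4  53.1  16.2]]
```

View pics/m9.png

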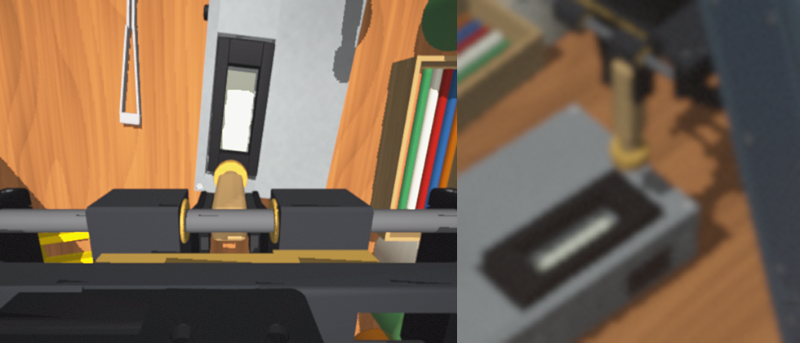

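Pusher is centred over end_b. Descending to just above, then pressing in 1 mm steps.

>>> {"name": "carry_out", "arguments": {"targets": [[[0,2,0],[0,0,0]],[[0,3.5,0],[0,0,0]],[[0,4.1,0],[0,0,0]],[[0,4.2,0],[0,0,0]],[[0,4.2,0],[0,0,0]]]}}

```text
time_s: 23.52
tcp_pos: [0.6014, -0.0366, 0.1522]
tcp_rot: [-0.513, 0.486, -0.486, 0.514]
force: [-0.5, 0.5, -1.6]
grip_width: 0.25
```

>>> {"name": "carry_out", "arguments": {"targets": [[[0,0.1,0],[0,0,0]],[[0,0.2,0],[0,0,0]],[[0,0.3,0],[0,0,0]],[[0,0.4,0],[0,0,0]],[[0,0.5,0],[0,0,0]]]}}

```text
time_s: 24.15
tcp_pos: [0.6012, -0.0366, 0.1473]
tcp_rot: [-0.513, 0.486, -0.486, 0.514]
force: [-0.5, -0.2, 1.3]
grip_width: 0.248
```

>>> {"name": "carry_out", "arguments": {"targets": [[[0,0.1,0],[0,0,0]],[[0,0.2,0],[0,0,0]],[[0,0.3,0],[0,0,0]]]}}

```text
time_s: 24.52
tcp_pos: [0.6008, -0.0363, 0.1433]
tcp_rot: [0.514, -0.486, 0.486, -0.514]
force: [0.0, 0.2, -2.3]
grip_width: 0.247
```

>>> {"name": "carry_out", "arguments": {"targets": [[[0,0.1,0],[0,0,0]],[[0,0.2,0],[0,0,0]],[[0,0.3,0],[0,0,0]]]}}

```text
time_s: 24.9
tcp_pos: [0.6011, -0.0365, 0.141]
tcp_rot: [0.514, -0.486, 0.486, -0.514]
force: [-0.6, 0.3, 2.0]
grip_width: 0.249
```

>>> {"name": "carry_out", "arguments": {"targets": [[[0,0.1,0],[0,0,0]],[[0,0.2,0],[0,0,0]]]}}

```text
time_s: 25.15
tcp_pos: [0.6013, -0.0367, 0.1408]
tcp_rot: [-0.514, 0.486, -0.486, 0.514]
force: [-3.8, 0.3, 12.4]
grip_width: 0.249
```

>>> {"name": "carry_out", "arguments": {"targets": [[[0,0.1,0],[0,0,0]],[[0,0.1,0],[0,0,0]]]}}

```text
time_s: 25.4
tcp_pos: [0.6013, -0.0368, 0.1408]
tcp_rot: [-0.513, 0.485, -0.487, 0.514]
force: [-3.3, 1.4, 12.8]
grip_width: 0.249
```

>>> {"name": "carry_out", "arguments": {"targets": [[[0,0.1,0],[0,0,0]],[[0,0.1,0],[0,0,0]]]}}

```text
time_s: 25.65
tcp_pos: [0.6016, -0.0369, 0.1407]
tcp_rot: [-0.513, 0.485, -0.487, 0.514]
force: [-5.4, 0.1, 16.6]
grip_width: 0.247
```

```bash
python3 - <<'E'
from h import *
state();fr("w10.png")
E
```

```text
t 25.65 tcp [ 0.6016 -0.0369  0.1407] z ang 3.18 ydir [ 0.002 -0.001 -1.   ] F [-5.43  0.09 16.59] w 0.247 q [-0.25  0.56  1.54 -0.    1.04 -0.3 ]
frame top at y -70 18 2.9 mm over mouth; Xc [-30.   30.8]
frame top at y -62 29 3.9 mm over mouth; Xc [-29.9  30.7]
frame top at y -54 119 4.6 mm over mouth; Xc [-29.6  30.5]
frame top at y -30 313 6.8 mm over mouth; Xc [-29.8  30.6]
frame top at y 0 358 9.4 mm over mouth; Xc 
frame top at y 30 411 12.1 mm over mouth; Xc [-29.9  30.1]
frame top at y 54 705 14.1 mm over mouth; Xc [-29.   29.3]
frame top at y 62 630 15.0 mm over mouth; Xc [-29.3  29.6]
frame top at y 70 643 15.6 mm over mouth; Xc [-29.2  29.5]
```

End_b is on the ledge. Raising, then moving over to end_a.

>>> {"name": "carry_out", "arguments": {"targets": [[[0,-0.4,0],[0,0,0]],[[0,-2,0],[0,0,0]],[[0,-4,0],[0,0,0]],[[-4,-4,0.5],[0,0,0]],[[-8,-4,1],[0,0,0]],[[-12,-4,1.4],[0,0,0]],[[-12.3,-4,1.4],[0,0,0]],[[-12.3,-4,1.4],[0,0,0]],[[-12.3,-2.6,1.4],[0,0,0]],[[-12.3,-2,1.4],[0,0,0]],[[-12.3,-1.8,1.4],[0,0,0]],[[-12.3,-1.8,1.4],[0,0,0]]]}}

```text
time_s: 27.2
tcp_pos: [0.6081, 0.0867, 0.1545]
tcp_rot: [0.514, -0.486, 0.486, -0.513]
force: [-0.0, -0.1, -2.3]
grip_width: 0.246
```

```bash
python3 - <<'E'
from h import *
state();p,w=fr("w11.png")
print("rel end_a",rel([.6087,.0885,.15]))
E
```

```text
t 27.2 tcp [0.6081 0.0867 0.1545] z ang 3.11 ydir [-0.001  0.    -1.   ] F [-0.   -0.07 -2.32] w 0.246 q [-0.04  0.56  1.5  -0.    1.09 -0.09]
frame top at y -30 98 6.9 mm over mouth; Xc [18.5 31. ]
frame top at y 54 13 14.0 mm over mouth; Xc [-30.1  30.2]
frame top at y 62 32 14.9 mm over mouth; Xc [-29.8  30.2]
frame top at y 70 127 15.6 mm over mouth; Xc [-29.6  30. ]
rel end_a [-0.17  0.49  0.04]
```

Shift 2 mm outwards, then press in 1 mm steps.

>>> {"name": "carry_out", "arguments": {"targets": [[[-0.2,0.1,0],[0,0,0]],[[-0.2,0.2,0],[0,0,0]],[[-0.2,0.3,0],[0,0,0]],[[-0.2,0.4,0],[0,0,0]],[[-0.2,0.5,0],[0,0,0]]]}}

```text
time_s: 27.88
tcp_pos: [0.6085, 0.0891, 0.1514]
tcp_rot: [-0.513, 0.486, -0.486, 0.514]
force: [-2.0, -0.6, 8.8]
grip_width: 0.25
```

>>> {"name": "carry_out", "arguments": {"targets": [[[0,0.1,0],[0,0,0]],[[0,0.2,0],[0,0,0]],[[0,0.3,0],[0,0,0]],[[0,0.4,0],[0,0,0]]]}}

```text
time_s: 28.38
tcp_pos: [0.6094, 0.0892, 0.1479]
tcp_rot: [-0.513, 0.485, -0.487, 0.514]
force: [-0.9, 0.7, 5.2]
grip_width: 0.245
```

>>> {"name": "carry_out", "arguments": {"targets": [[[0,0.1,0],[0,0,0]],[[0,0.2,0],[0,0,0]],[[0,0.3,0],[0,0,0]]]}}

```text
time_s: 28.75
tcp_pos: [0.6083, 0.0892, 0.1425]
tcp_rot: [-0.513, 0.486, -0.486, 0.514]
force: [0.9, 1.5, -1.3]
grip_width: 0.251
```

>>> {"name": "carry_out", "arguments": {"targets": [[[0,0.1,0],[0,0,0]],[[0,0.2,0],[0,0,0]],[[0,0.3,0],[0,0,0]]]}}

```text
time_s: 29.12
tcp_pos: [0.6076, 0.089, 0.1393]
tcp_rot: [0.514, -0.486, 0.486, -0.513]
force: [-0.7, -1.5, 1.9]
grip_width: 0.249
```

>>> {"name": "carry_out", "arguments": {"targets": [[[0,0.1,0],[0,0,0]],[[0,0.2,0],[0,0,0]],[[0,0.2,0],[0,0,0]]]}}

```text
time_s: 29.5
tcp_pos: [0.6078, 0.089, 0.1393]
tcp_rot: [0.514, -0.486, 0.486, -0.513]
force: [-2.2, 0.3, 6.7]
grip_width: 0.247
```

>>> {"name": "carry_out", "arguments": {"targets": [[[0,0.1,0],[0,0,0]],[[0,0.1,0],[0,0,0]]]}}

```text
time_s: 29.75
tcp_pos: [0.6079, 0.0891, 0.1392]
tcp_rot: [-0.514, 0.486, -0.486, 0.514]
force: [-3.8, -0.8, 11.1]
grip_width: 0.251
```

```bash
python3 - <<'E'
from h import *
state();p,w=fr("w12.png")
E
```

```text
t 29.75 tcp [0.6079 0.0891 0.1392] z ang 3.16 ydir [ 0. -0. -1.] F [-3.84 -0.79 11.14] w 0.251 q [-0.04  0.57  1.51 -0.    1.06 -0.09]
frame top at y -30 13 3.1 mm over mouth; Xc [19.7 28.4]
frame top at y 54 22 3.2 mm over mouth; Xc [-29.   30.9]
frame top at y 62 19 3.1 mm over mouth; Xc [-29.   30.9]
frame top at y 70 87 3.2 mm over mouth; Xc [-29.2  31.2]
```

Both ends read 3.1–3.2 mm above the mouth, so home. Raising and checking the whole frame without load, on the way back to the pusher's place.

>>> {"name": "carry_out", "arguments": {"targets": [[[0,-0.4,0],[0,0,0]],[[0,-2,0],[0,0,0]],[[0,-6,0],[0,0,0]],[[4,-6,-3],[0,0,0]],[[8,-6,-6],[0,0,0]],[[11,-6,-10],[0,0,0]],[[11,-6,-10],[0,0,0]]]}}

```text
time_s: 30.68
tcp_pos: [0.5114, -0.0277, 0.1971]
tcp_rot: [0.513, -0.488, 0.486, -0.512]
force: [0.7, 1.3, -2.3]
grip_width: 0.247
```

```bash
python3 - <<'E'
from h import *
state();p,w=fr("w13.png")
print("rel",rel([.436,-.0725,.056]))
E
```

```text
t 30.675 tcp [ 0.5114 -0.0277  0.1971] z ang 2.95 ydir [-0.003  0.    -1.   ] F [ 0.65  1.27 -2.32] w 0.247 q [-0.27  0.37  1.7  -0.    1.07 -0.32]
frame top at y -70 244 3.4 mm over mouth; Xc [-29.3  29.2]
frame top at y -62 253 3.5 mm over mouth; Xc [-29.5  29.2]
frame top at y -54 261 3.3 mm over mouth; Xc [-29.5  28.9]
frame top at y -30 210 3.3 mm over mouth; Xc [-29.9  29.9]
frame top at y 0 226 3.3 mm over mouth; Xc 
frame top at y 30 248 3.1 mm over mouth; Xc [-29.8  30.4]
frame top at y 54 349 3.3 mm over mouth; Xc [-29.2  29.2]
frame top at y 62 347 3.5 mm over mouth; Xc [-29.2  29.3]
frame top at y 70 345 3.6 mm over mouth; Xc [-28.9  29.5]
rel [ 4.13 14.15 -8.03]
```

View pics/w13.png

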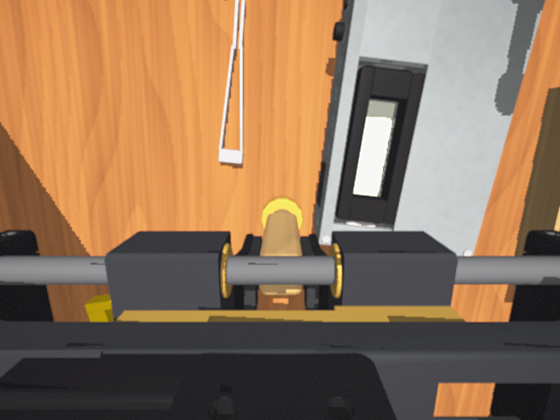

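The frame is fully home, 3.1–3.6 mm all along, at px (385,140). The pusher is upright in the grip. Returning it to its place.

>>> {"name": "carry_out", "arguments": {"targets": [[[2,0,-4],[0,0,0]],[[4,0,-8],[0,0,0]],[[4.1,0,-8.1],[0,0,0]],[[4.1,0,-8.1],[0,0,0]],[[4.1,4,-8.1],[0,0,0]],[[4.1,8,-8.1],[0,0,0]],[[4.1,11.5,-8.1],[0,0,0]],[[4.1,13,-8.1],[0,0,0]],[[4.1,13.5,-8.1],[0,0,0]],[[4.1,13.5,-8.1],[0,0,0]]]}}

```text
time_s: 31.98
tcp_pos: [0.4371, -0.0716, 0.0619]
tcp_rot: [-0.514, 0.485, -0.486, 0.514]
force: [-0.1, 0.8, -2.4]
grip_width: 0.248
```

>>> {"name": "carry_out", "arguments": {"targets": [[[0,0.1,0],[0,0,0]],[[0,0.2,0],[0,0,0]],[[0,0.3,0],[0,0,0]],[[0,0.3,0],[0,0,0]]]}}

```text
time_s: 32.48
tcp_pos: [0.4357, -0.0717, 0.059]
tcp_rot: [-0.513, 0.486, -0.486, 0.514]
force: [0.3, -0.1, -2.6]
grip_width: 0.247
```

>>> {"name": "carry_out", "arguments": {"targets": [[[0,0.1,0],[0,0,0]],[[0,0.2,0],[0,0,0]],[[0,0.3,0],[0,0,0]],[[0,0.4,0],[0,0,0]],[[0,0.4,0],[0,0,0]]]}}

```text
time_s: 33.1
tcp_pos: [0.4356, -0.0716, 0.0547]
tcp_rot: [0.514, -0.486, 0.486, -0.514]
force: [0.8, 0.6, -2.3]
grip_width: 0.251
```

>>> {"name": "carry_out", "arguments": {"targets": [[[0,0.1,0],[0,0,0]],[[0,0.1,0],[0,0,0]]]}}

```text
time_s: 33.35
tcp_pos: [0.4356, -0.0716, 0.0538]
tcp_rot: [0.514, -0.486, 0.486, -0.514]
force: [-0.1, -0.4, -1.7]
grip_width: 0.249
```

>>> {"name": "carry_out", "arguments": {"targets": [[[0,0.1,0],[0,0,0]],[[0,0.1,0],[0,0,0]]]}}

```text
time_s: 33.6
tcp_pos: [0.4358, -0.0717, 0.0536]
tcp_rot: [-0.514, 0.486, -0.486, 0.514]
force: [-0.1, 0.7, 6.0]
grip_width: 0.248
```

Standing on the bench (6 N). Releasing gently, then straight up.

>>> {"name": "carry_out", "arguments": {"targets": [[[0,-0.1,0],[0,0,0]],[[0,-0.1,0],[0,0,0]],[[0,-0.1,0],[0,0,0]],[[0,-0.1,0],[0,0,0]],[[0,-0.1,0],[0,0,0]],[[0,-0.1,0],[0,0,0]],[[0,-0.1,0],[0,0,0]],[[0,-0.1,0],[0,0,0]]], "jaw": -1}}

```text
time_s: 34.6
tcp_pos: [0.4357, -0.0716, 0.0539]
tcp_rot: [-0.514, 0.486, -0.486, 0.514]
force: [-0.1, 0.0, -0.0]
grip_width: 0.982
```

>>> {"name": "carry_out", "arguments": {"targets": [[[0,-1,0],[0,0,0]],[[0,-4,0],[0,0,0]],[[0,-9,0],[0,0,0]],[[0,-14,0],[0,0,0]],[[0,-14,0],[0,0,0]],[[0,-14,0],[0,0,0]]]}}

```text
time_s: 35.35
tcp_pos: [0.435, -0.0713, 0.1939]
tcp_rot: [0.514, -0.486, 0.486, -0.514]
force: [-0.4, -0.3, 0.3]
grip_width: 0.999
```

```bash
python3 - <<'E'
from h import *
state();p,w=fr("w14.png");x,y,z=np.moveaxis(w,-1,0)
frect(w,(z>.110)&(z<.12)&(abs(x-.436)<.04)&(abs(y+.072)<.035),"pusher top")
frect(w,(z>.110)&(z<.12)&(abs(x-.451)<.04)&(abs(y+.146)<.035),"purple top")
p2=capture("side");cv2.imwrite("pics/fin.png",cv2.resize(np.hstack([p["pixels"],p2["pixels"]]),(800,300)))
for t in("pusher","tweezers","frit_jar","spare_frame"): print(t,[(np.round(l["at"],3).tolist(),round(l["score"],2)) for l in landmark_of(p2,t)[:2]])
E
```

```text
t 35.35 tcp [ 0.435  -0.0713  0.1939] z ang 3.16 ydir [-0.  0. -1.] F [-0.35 -0.33  0.28] w 0.999 q [-0.42  0.28  1.87 -0.    0.99 -0.47]
frame top at y -70 274 3.5 mm over mouth; Xc [-29.7  29.2]
frame top at y -62 286 3.5 mm over mouth; Xc [-29.9  28.9]
frame top at y -54 289 3.5 mm over mouth; Xc [-29.8  29.2]
frame top at y -30 268 3.2 mm over mouth; Xc [-30.4  30.4]
frame top at y 0 290 3.3 mm over mouth; Xc 
frame top at y 30 320 3.2 mm over mouth; Xc [-30.1  30.4]
frame top at y 54 444 3.4 mm over mouth; Xc [-29.4  29.3]
frame top at y 62 390 3.7 mm over mouth; Xc [-29.3  29.7]
frame top at y 70 387 3.7 mm over mouth; Xc [-29.7  29.2]
pusher top 503 [436.1 -71.3  20.9  21.3   2.8] z med 0.1144
purple top 39 [ 452.3 -152.7   13.1    4.4    6.7] z med 0.1142
pusher [([0.434, -0.072, -0.0], 0.67), ([0.452, -0.144, -0.002], 0.43)]
tweezers [([0.709, -0.276, 0.0], 0.28)]
frit_jar [([0.432, 0.269, 0.002], 0.56)]
spare_frame [([0.707, -0.271, 0.003], 0.57)]
```

The numbers show the pusher upright where it was (top at 0.1144), the frame home and the robot clear. Handing in.

```bash
python3 -c "
from bench import *
print(finish_job())"
```

```text
the job is handed in; nothing more can be done
None
```

I laid the black retainer frame in the viewer's recess, let go of it, and pressed both ends home with the beech pusher, end_b first and then end_a. The pusher is back upright where it stood, and I handed the job in at about 35 s.

**Last checks**
- **Frame:** its top reads 3.2–3.7 mm above the mouth along its whole length (3.5 mm is nominal).
- **Pressing:** the largest force I read was about 17 N. I only had readings at the end of each move.
- **Pusher:** it stands within about 1 mm of its original place, with its top at 114 mm.
- **Gripper:** it is open and well above everything.

**What failed or disagreed**
- **First grip:** the first grip on the frame missed. The finger tips are about 31 mm behind the reported TCP, contrary to the description. I measured this with the wrist camera and corrected for it. The frame had not moved.
- **End_b force:** its sampled force before the snap was only a few newtons, below the 7–14 N stated. The depth readings show that end on the ledge.
- **Final picture:** the last one was refused at the viewing limit, so the last check rests on depth and network readings.
- **Other objects:** the jar, the spare frame and the purple look-alike were found where they had been. The tweezers were not found in the last side view (one low-score false report); a wrist picture just before the pusher went back showed them lying on the bench. I did not recheck the paperweight, paddle, brush or yellow frame.

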